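# Feel the gap of the plate gauge with the red feeler

### The arm

A 7-joint arm with a two-finger parallel gripper is mounted at the origin on the work surface. World frame = base frame: x ahead of the robot, y to its left, z up, the work surface at z = 0. Lengths are in mm, angles in rad, forces in N, time in s.
With the tool pointing down it reaches from about 425 to 875 mm from the base axis. Payload 8.4 kg.
Tool frame: the origin (TCP) lies at the very end of the fingers, on their centre line; the grasp point (between the pads) lies 19 mm behind it; z points along the fingers, y is the direction in which the jaws open and shut (so a half turn about z gives the same grasp; the last joint's range is limited). The gripper opens to 85 mm and grips with 20 to 120 N. Pads are 22 mm wide; open, the fingers measure 114 mm over their backs; the gripper's body (76 mm by 85 mm) begins 54 mm behind the grasp point. The pads swing forward as they close: fully open they stand 13 mm farther back than shut.
Start: joints at [1.157, 0.333, 0.04, 1.465, -0.013, 1.343, -0.059], TCP at [201.234, -618.036, 231.308] pointing down, gripper open.
Joint ranges: [-2.58, 2.58], [-0.38, 2.09], [-1.3, 1.39], [0.25, 2.4], [-1.5, 4.64], [0.08, 2.09], [-2.65, 2.65]. Speed limits (rad/s): [2.22, 2.22, 2.79, 2.79, 3.14, 3.14, 3.14].

### API

Orientations are given as a 3x3 rotation matrix whose columns are the frame's x, y, z axes.
In Python, from workcell import manip, optics, finish_job gives the robot as it stands. The module is installed in compiled form; this text tells all that it offers.
- The arm moves only by the shell command python3 -m crank 'ROWS' [FORCE]. ROWS is a JSON object of lists of equal length, an entry for each row: "claw": the gripper's target within -1 to 1 (fully open at 1, half-way at 0, shut at -1); "linear": the shift along the tool's x, y, z in m, a list of three; "twist": the turn about the tool's z in rad. A call has 1 to 5 rows; each row is the pose to reach, as a shift and turn from the pose measured when the call began, along the tool's axes at that moment; what a row does not reach only later rows make up. A row lasts 1/12 s, in which the tool goes at most 41.7 mm and 7.16 degrees, less where a joint would pass 70% of its speed; a pose out of reach is approached as far as the arm can. A call with a gripper value outside its range is refused whole. The fingers move at their own pace and stop on an object; FORCE is the grip in N (left out, the last holds). Time passes only in rows, so rows that repeat a pose let the fingers close. It gives the time, the measured TCP pose, the force and the opening at its end, in the units of the state.
- manip.get_obs(): the state, without advancing time (a new reading comes with each control period).
- optics.grab_frame(name): name is "side" or "top" or "wrist"; returns a dict with "image" (400x640x3 uint8, blue, green, red), "z_map" (400x640 float32, mm along the optical axis (not along the pixel's ray), 0 where there is no reading), "fx", "fy", "cx", "cy" (pixels), "position" and "rotation" of the camera in the world; the wrist camera has in their place "tool_from_camera" (4x4, takes a point from camera to tool coordinates, whose origin is the TCP and whose axes are the flange's). Camera axes: x right, y down, z forward; pixel columns grow to the right and rows downward; lengths in mm; the calibration is good to about 2 mm. A picture is of the moment at which its call begins: read the wrist's pose just before it.
- finish_job(): hands the job in, once; it reports no verdict.
The state is a dict: "time": time; "joint_pos": joint angles; "joint_velocities": joint speeds; "effort": joint torques, N m; "ee_pos": TCP position; "ee_rot": TCP orientation; "wrist_force": force on the tool from outside, world axes, zero at the start; "ft_torque": the same for the moment, N m; "grip_width": opening from 0.0 (shut) to 1.0 (fully open).
Only numpy, scipy, OpenCV 4.12 (cv2) and the standard library are available. Lean on these libraries where they do the work, as an engineer would, in place of code of your own. Each camera call takes 0.05 s, during which the arm holds its last target. There are 200 camera calls.

### The job

Take the red-handled feeler blade out of the wooden stand, leaving the other two feelers where they are, and slide its blade straight down between the two gold plates of the gauge until it drags snugly, with the sprung plate pushed back about 2 mm and not jammed further. Keep hold of the handle: finish with the gripper still gripping the feeler, motionless at that depth.

Things in the scene. Friction and masses are not known exactly. Their poses are not given: they have to be found in the camera images.
- red_feeler: The feeler to use: steel blade 4 mm thick (its x), 14 mm wide (y), 66 mm long, pointing down from an upright red handle 14 (x) by 22 (y) by 50 mm high. Origin: centre of the blade's lower end, z up; the handle spans z = 66 to 116 mm. 35 to 70 g. It hangs upright in the stand, handle resting on the stand's top. Its two faces are alike. A 40 N grip on the handle does not slip.
- blue_feeler: Feeler like the red one but with a blue handle and a 3 mm blade; it stays in the stand. Same origin and axes.
- yellow_feeler: Feeler like the red one but with a yellow handle and a 5 mm blade; it stays in the stand. Same origin and axes.
- stand: Fixed wooden block 56 mm (x) by 176 mm (y) by 72 mm high with three slots in a row along its y, 55 mm apart, one feeler in each, in any order; every blade's thickness lies along the block's x. Origin: centre of its underside.
- gauge: Plate gauge fixed to the bench: dark steel base 130 by 70 mm, on it a floating aluminium head with two upright gold plates 42 mm wide (y), rim 72 mm above the bench, with 5 mm high flared lips above the rim, nothing higher. The gap lies across the gauge's x: set plate with brass thumbscrew at -x, sprung plate with coil springs at +x. Origin: underside of the base, z up.
- gauge_mouth (a point): Middle of the gap between the plates at rim height, moving with the head. The head floats along the gauge's x, up to 8 mm either way, and so centres itself on the blade. The blade goes in here, its thickness along the gauge's x. The gap is 5.2 to 6.2 mm at the rim (the lips open to about 15 mm) and narrows downward by 0.12 mm per mm. Plates end 44 mm, head's floor 51 mm below the rim.
- sprung_plate (a joint): How far the blade has pushed the sprung plate back, m: 0 at rest, snug at about 0.002, stop at 0.006. The blade first touches both plates 10 to 20 mm below the rim (the thumbscrew's setting varies, unseen); then the plate goes back about 0.1 mm per mm of depth, 2 mm some 20 mm after first touch, and the push needed grows steadily: about 5 N at 1 mm, 10 N (8 to 13) at 2 mm.

How it is judged:
By the outcome, as a careful person would: the job done as asked, in the order asked, and still so for the second after the job is handed in, while the arm keeps its last pose, push and grip.
It also fails if it takes over 48 s, if anything falls off the work surface, if the arm or the gripper's body presses on something with over 40 N, if the wrist force passes 120 N, or if a joint passes its speed limit or range.

## Working session

There is one attempt and no reset: what is moved stays moved. The work goes in short steps, Python scripts to look and compute and a shell command to move; the robot and the scene stay as the last step left them, time stands still between calls to the robot, and variables do not carry over. Pictures are saved under pics/ and viewed, about 8 in all and at most 12, crops included, and the job is handed in when it is done.

```bash
mkdir -p pics; cat > h.py <<'E'
import numpy as np, cv2
from workcell import manip, optics, finish_job
def grab(n):
    s=manip.get_obs(); f=optics.grab_frame(n)
    if n=="wrist":
        T=np.array(f["tool_from_camera"]); R=np.array(s["ee_rot"]).reshape(3,3)
        f["rotation"]=R@T[:3,:3]; f["position"]=R@T[:3,3]+np.array(s["ee_pos"])
    return f
def cloud(f):
    z=f["z_map"]; v,u=np.mgrid[:z.shape[0],:z.shape[1]]
    c=np.stack([(u-f["cx"])/f["fx"]*z,(v-f["cy"])/f["fy"]*z,z],-1)
    return c@np.array(f["rotation"]).T+np.array(f["position"])
def masks(f):
    h=cv2.cvtColor(f["image"],cv2.COLOR_BGR2HSV).astype(int); H,S,V=h[...,0],h[...,1],h[...,2]
    ok=(f["z_map"]>0)&(V>50)
    return dict(red=ok&(S>150)&((H<6)|(H>174)),blue=ok&(S>140)&(H>100)&(H<130),yel=ok&(S>150)&(H>24)&(H<35))
E
python3 - <<'E'
from h import *
s=manip.get_obs();print({k:np.round(v,3).tolist() for k,v in s.items()})
ims=[]
for n in("top","side"):
    f=grab(n); P=cloud(f); ims.append(f["image"]); np.savez(f"/tmp/{n}.npz",P=P,im=f["image"])
    print(n,f["fx"],np.round(f["position"]),np.round(f["rotation"],2).tolist())
    for k,m in masks(f).items():
        p=P[m]; 
        if len(p): print(k,len(p),np.round(np.median(p,0),1),np.round(np.percentile(p,[3,97],0),1).tolist(),np.argwhere(m).mean(0)[::-1])
cv2.imwrite("pics/a.png",ims[0]); cv2.imwrite("pics/b.png",ims[1])
E
```

```text
{'time': 0.0, 'joint_pos': [1.157, 0.334, 0.04, 1.466, -0.013, 1.343, -0.058], 'joint_velocities': [-0.0, 0.001, 0.001, -0.0, -0.001, -0.0, -0.001], 'effort': [-0.001, -65.856, 1.364, -40.556, 0.017, 0.013, -0.0], 'ee_pos': [201.095, -617.648, 230.43], 'ee_rot': [[0.951, 0.31, -0.001], [0.31, -0.951, 0.001], [-0.0, -0.002, -1.0]], 'wrist_force': [0.34, -0.24, -0.517], 'ft_torque': [-0.038, -0.024, -0.036], 'grip_width': 1.003}
top 389.4363671276541 [389.  35. 903.] [[-0.0, -0.98, 0.18], [-1.0, -0.0, -0.03], [0.03, -0.18, -0.98]]
red 486 [ 599.8 -453.1   23.2] [[370.6, -477.2, 12.1], [844.5, 637.4, 121.3]] [425.18312757 186.46707819]
blue 291 [576.4 661.3  22.1] [[319.2, -276.4, 17.2], [846.7, 684.3, 122.4]] [115.57044674 185.48797251]
yel 192 [320.4 314.9   4.4] [[293.9, -228.3, 0.1], [514.8, 331.8, 122.4]] [212.74479167 296.5       ]
side 504.4925409527617 [ 488. -680.  711.] [[1.0, -0.03, 0.06], [-0.07, -0.66, 0.75], [0.02, -0.75, -0.66]]
red 3087 [ 83.2 -51.3  11.9] [[1.4, -230.3, 9.0], [825.2, 113.5, 306.7]] [107.73663751 239.83187561]
blue 1521 [ -45.8 1148.3    6.3] [[-120.2, -284.5, -271.7], [826.1, 1783.8, 121.3]] [204.91058514  95.773833  ]
yel 39 [ 512.1 -216.9  120.6] [[306.5, -229.0, 6.1], [516.3, 338.3, 122.5]] [284.8974359 248.       ]
```

View pics/a.png

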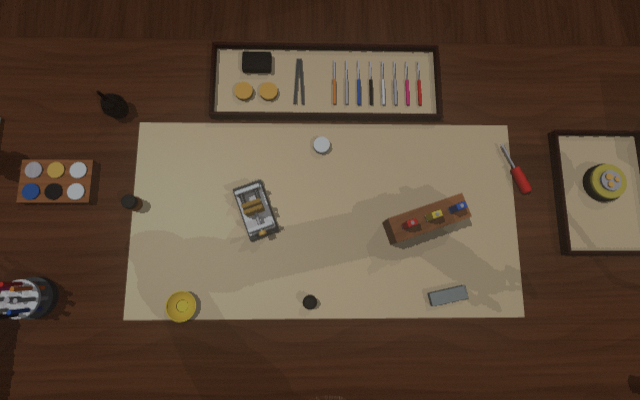

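View pics/b.png

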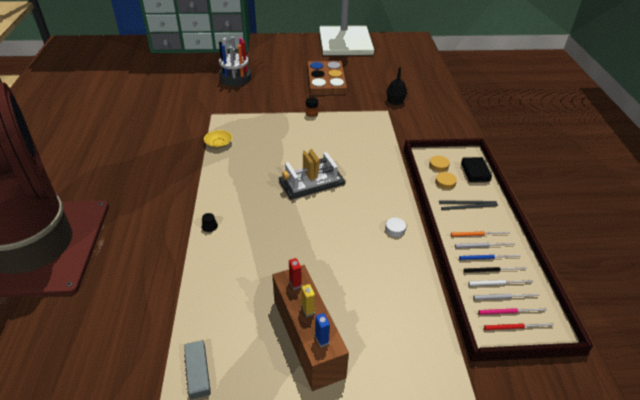

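The top view shows the stand at (428,220) with red at (411,223), yellow at (436,215) and blue at (460,207). The gauge is at (255,210), its brass thumbscrew at (262,232). The side view agrees, with red at (295,272) and the gauge at (312,172).

```bash
python3 - <<'E'
from h import *
for n,rb,gb in(("top",(380,480,190,245),(225,285,175,245)),("side",(265,350,255,385),(275,350,140,200))):
    d=np.load(f"/tmp/{n}.npz");P=d["P"];im=d["im"]
    f=dict(image=im,z_map=np.ones(im.shape[:2])); M=masks(f)
    box=np.zeros(im.shape[:2],bool);box[rb[2]:rb[3],rb[0]:rb[1]]=1
    for k,m in M.items():
        m=m&box&(P[...,2]>112)&(P[...,2]<130)
        if m.sum(): print(n,k,m.sum(),np.round(P[m].mean(0),1),np.round(P[m].min(0)),np.round(P[m].max(0)))
    m=box&(P[...,2]>64)&(P[...,2]<80); r=cv2.minAreaRect(P[m][:,:2].astype(np.float32)); print("stand top",r)
    box[:]=0;box[gb[2]:gb[3],gb[0]:gb[1]]=1
    hsv=cv2.cvtColor(im,cv2.COLOR_BGR2HSV)
    g=box&(hsv[...,1]>100)&(hsv[...,0]>12)&(hsv[...,0]<28)&(P[...,2]>60)&(P[...,2]<85)
    print("gold",g.sum(),np.round(P[g].mean(0),1),cv2.minAreaRect(P[g][:,:2].astype(np.float32)))
    b=box&(P[...,2]>8)&(P[...,2]<90); print("gauge all",cv2.minAreaRect(P[b][:,:2].astype(np.float32)),P[b][:,2].max())
E
```

```text
top red 51 [ 491.7 -169.7  120.6] [ 484. -181.  113.] [ 500. -160.  124.]
top blue 23 [ 526.4 -273.4  121.8] [ 521. -282.  118.] [ 534. -266.  125.]
top yel 22 [ 512.2 -221.6  121.4] [ 504. -232.  119.] [ 517. -212.  123.]
stand top ((510.57513427734375, -222.92376708984375), (56.048702239990234, 177.11468505859375), 18.789310455322266)
gold 188 [534.2 162.3  71.9] ((534.9358520507812, 162.51708984375), (21.27970314025879, 41.86140060424805), 20.252395629882812)
gauge all ((537.493408203125, 163.5157928466797), (130.30557250976562, 69.99627685546875), 20.485727310180664) 79.08680658996116
side red 110 [ 491.1 -173.6  119.3] [ 483. -182.  112.] [ 499. -158.  123.]
side blue 134 [ 526.1 -277.2  119.5] [ 518. -286.  112.] [ 534. -263.  124.]
side yel 27 [ 513.1 -222.2  121.3] [ 508. -230.  120.] [ 516. -212.  123.]
stand top ((508.9123229980469, -221.30953979492188), (57.328060150146484, 178.40025329589844), 18.711002349853516)
gold 206 [532.8 160.8  70.5] ((532.6442260742188, 163.69476318359375), (23.45098876953125, 47.32966232299805), 21.71773910522461)
gauge all ((535.3040771484375, 163.89878845214844), (131.58775329589844, 75.50981903076172), 18.984041213989258) 79.51751364933443
```

```bash
cat > go.py <<'E'
import sys; from h import *
# go.py x y z yawdeg(of tool y): remaining shift in tool axes (m) and twist
x,y,z,a=map(float,sys.argv[1:5]); s=manip.get_obs(); R=np.array(s["ee_rot"]).reshape(3,3)
d=R.T@(np.array([x,y,z])-s["ee_pos"]); cur=np.degrees(np.arctan2(R[1,1],R[0,1]))
print("lin",np.round(d/1000,4).tolist(),"twist",round(-np.radians((a-cur+180)%360-180),4),"pos",np.round(s["ee_pos"],1),"yaw",round(cur,2),"t",s["time"],"F",np.round(s["wrist_force"],1),"w",round(s["grip_width"],3))
E
python3 -m crank '{"claw":[1,1,1,1,1],"linear":[[0.415,-0.335,0],[0.415,-0.335,0],[0.415,-0.335,0],[0.415,-0.335,0],[0.415,-0.335,0]],"twist":[-1.58,-1.58,-1.58,-1.58,-1.58]}' 40; python3 go.py 492 -170.5 230 18.8
```

```text
time: 0.52
ee_pos: [315.3, -441.4, 230.8]
ee_rot: [[0.585, 0.811, -0.0], [0.811, -0.585, 0.001], [0.0, -0.001, -1.0]]
wrist_force: [0.9, -0.3, 0.5]
grip_width: 1.002
lin [0.3231, -0.0152, 0.001] twist -0.9531 pos [ 315.3 -441.4  230.8] yaw -35.81 t 0.5167 F [ 0.9 -0.3  0.5] w 1.002
```

```bash
python3 -m crank '{"claw":[1,1,1,1,1],"linear":[[0.323,-0.015,0],[0.323,-0.015,0],[0.323,-0.015,0],[0.323,-0.015,0],[0.323,-0.015,0]],"twist":[-0.953,-0.953,-0.953,-0.953,-0.953]}'; python3 go.py 492 -170.5 230 18.8
```

```text
time: 0.93
ee_pos: [428.8, -266.8, 231.0]
ee_rot: [[0.0, 1.0, -0.0], [1.0, -0.0, 0.001], [0.001, -0.0, -1.0]]
wrist_force: [0.6, 0.1, 0.5]
grip_width: 1.0
lin [0.0963, 0.0631, 0.001] twist -0.3282 pos [ 428.8 -266.8  231. ] yaw -0.0 t 0.9333 F [0.6 0.1 0.5] w 1.0
```

```bash
python3 -m crank '{"claw":[0,0,0,0,0],"linear":[[0.096,0.063,0],[0.096,0.063,0],[0.096,0.063,0],[0.096,0.063,0],[0.096,0.063,0]],"twist":[-0.328,-0.328,-0.328,-0.328,-0.328]}'; python3 - <<'E'
from h import *
f=grab("wrist");P=cloud(f);cv2.imwrite("pics/c.png",f["image"])
for k,m in masks(f).items():
    m=m&(P[...,2]>116)&(P[...,2]<128)
    if m.sum(): print(k,m.sum(),np.round(P[m].mean(0),1),cv2.minAreaRect(P[m][:,:2].astype(np.float32)))
m=(P[...,2]>67)&(P[...,2]<77)
print(cv2.minAreaRect(P[m][:,:2].astype(np.float32)))
E
python3 go.py 492 -170.5 82 18.8
```

```text
time: 1.35
ee_pos: [492.6, -168.5, 230.7]
ee_rot: [[-0.326, 0.945, -0.001], [0.945, 0.326, 0.001], [0.001, -0.0, -1.0]]
wrist_force: [-0.3, -1.1, -0.2]
grip_width: 0.502
red 329 [ 490.6 -168.9  121.6] ((490.81195068359375, -170.00633239746094), (13.517678260803223, 21.92786407470703), 19.60624885559082)
blue 237 [ 525.1 -271.4  121. ] ((525.7339477539062, -273.5801696777344), (12.335415840148926, 23.147754669189453), 19.07499122619629)
((508.8304748535156, -222.30923461914062), (56.1262321472168, 176.2808074951172), 18.825536727905273)
lin [-0.0004, 0.0003, 0.1486] twist 0.0008 pos [ 491.8 -170.4  230.6] yaw 18.84 t 1.4 F [ 0.3 -0.5 -0.1] w 0.499
```

View pics/c.png

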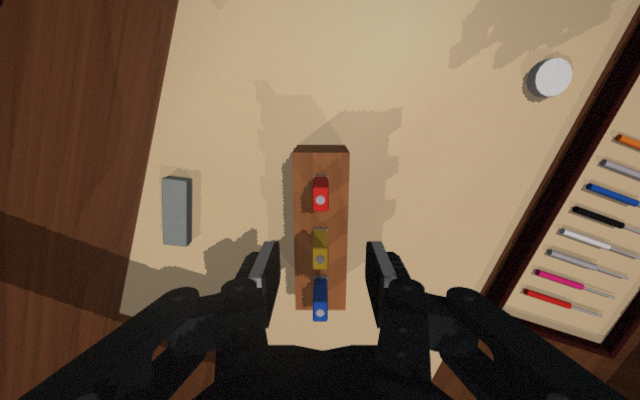

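The wrist view puts the red handle at (320,195), midway between the fingers at about x=320. Measured at (491,-170), yaw about 19°, which agrees with the stand geometry.

```bash
python3 -m crank '{"claw":[0,0,0,0,0],"linear":[[0,-0.0005,0.03],[0,-0.0005,0.065],[0,-0.0005,0.1],[0,-0.0005,0.13],[0,-0.0005,0.148]],"twist":[0,0,0,0,0]}'; python3 go.py 491 -170.2 82 18.8
```

```text
time: 1.82
ee_pos: [488.4, -171.7, 79.2]
ee_rot: [[-0.32, 0.948, -0.005], [0.948, 0.32, 0.002], [0.003, -0.005, -1.0]]
wrist_force: [-0.7, -0.3, -0.1]
grip_width: 0.499
lin [0.0006, 0.0029, -0.0028] twist -0.0027 pos [ 488.4 -171.7   79.2] yaw 18.64 t 1.8167 F [-0.7 -0.3 -0.1] w 0.499
```

```bash
python3 -m crank '{"claw":[-1,-1,-1,-1,-1],"linear":[[0,0,0.001],[0,0,0.001],[0,0,0.001],[0,0,0.001],[0,0,0.001]],"twist":[0,0,0,0,0]}' 50;  python3 go.py 491 -170.2 82 18.8
```

```text
time: 2.23
ee_pos: [489.4, -172.5, 79.8]
ee_rot: [[-0.319, 0.948, -0.003], [0.948, 0.319, 0.0], [0.001, -0.003, -1.0]]
wrist_force: [1.6, 0.7, 0.7]
grip_width: 0.16
lin [0.0016, 0.0023, -0.0022] twist -0.0035 pos [ 489.4 -172.5   79.8] yaw 18.6 t 2.2333 F [1.6 0.7 0.7] w 0.16
```

```bash
python3 -m crank '{"claw":[-1,-1,-1,-1,-1],"linear":[[0,0,0],[0,0,0],[0,0,-0.005],[0,0,-0.015],[0,0,-0.025]],"twist":[0,0,0,0,0]}' 50;  python3 go.py 491 -170.2 182 18.8
```

```text
time: 2.65
ee_pos: [489.2, -172.4, 105.7]
ee_rot: [[-0.319, 0.948, -0.004], [0.948, 0.319, 0.001], [0.002, -0.003, -1.0]]
wrist_force: [1.1, 0.1, -0.3]
grip_width: 0.155
lin [0.0016, 0.0022, -0.0763] twist -0.0034 pos [ 489.2 -172.4  105.7] yaw 18.61 t 2.65 F [ 1.1  0.1 -0.3] w 0.155
```

```bash
python3 -m crank '{"claw":[-1,-1,-1,-1,-1],"linear":[[0,0,-0.02],[0,0,-0.045],[0,0,-0.07],[0,0,-0.085],[0,0,-0.085]],"twist":[0,0,0,0,0]}';  python3 - <<'E'
from h import *
ims=[]
for n in("side","wrist"):
    f=grab(n);P=cloud(f);ims.append(f["image"])
    for k,m in masks(f).items():
        m=m&(np.abs(P[...,0]-510)<60)&(np.abs(P[...,1]+222)<130)
        if m.sum()>5: print(n,k,m.sum(),np.round(P[m].mean(0),1),np.round(np.percentile(P[m],[2,98],0),1).tolist())
cv2.imwrite("pics/d.png",np.hstack([cv2.resize(ims[0][180:400,180:420],(400,366)),cv2.resize(ims[1],(400,366))]))
E
python3 go.py 534 162.5 190 20
```

```text
time: 3.07
ee_pos: [491.1, -173.0, 195.4]
ee_rot: [[-0.319, 0.948, 0.002], [0.948, 0.319, -0.002], [-0.003, 0.001, -1.0]]
wrist_force: [-0.6, 1.3, -0.8]
grip_width: 0.155
side red 2237 [ 490.1 -208.1  441.3] [[454.8, -225.4, 207.8], [521.5, -178.3, 536.6]]
side blue 294 [ 525.9 -279.4  107. ] [[518.3, -285.5, 82.1], [534.2, -265.7, 122.6]]
wrist red 2951 [ 487.9 -166.1  228.7] [[480.9, -180.8, 197.2], [496.9, -159.8, 239.1]]
wrist blue 115 [ 527.5 -278.6  121.7] [[520.4, -284.0, 120.1], [533.9, -270.5, 123.0]]
lin [0.3035, 0.149, 0.0014] twist -0.0246 pos [ 489.5 -172.7  191.7] yaw 18.59 t 3.1667 F [-1.1 -0.5 -1.1] w 0.158
```

View pics/d.png

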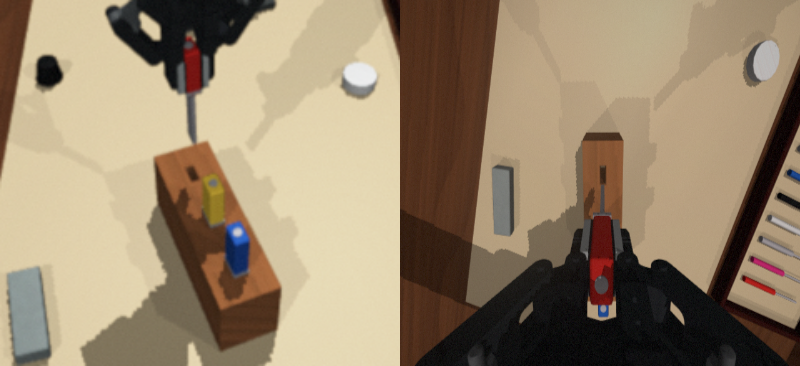

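The left view shows red clear of its slot at (190,70)–(192,140), with yellow and blue still seated. In the wrist view the handle is held squarely and the blade is straight.

```bash
python3 -m crank '{"claw":[-1,-1,-1,-1,-1],"linear":[[0.03,0.015,0],[0.063,0.031,0],[0.1,0.049,0],[0.135,0.066,0],[0.165,0.081,0]],"twist":[-0.024,-0.024,-0.024,-0.024,-0.024]}'; python3 go.py 534 162.5 190 20
```

```text
time: 3.58
ee_pos: [512.7, 12.2, 190.7]
ee_rot: [[-0.342, 0.94, -0.004], [0.94, 0.342, -0.0], [0.001, -0.004, -1.0]]
wrist_force: [0.4, 0.0, 0.0]
grip_width: 0.154
lin [0.134, 0.0715, 0.0005] twist 0.0005 pos [512.7  12.2 190.7] yaw 20.03 t 3.5833 F [0.4 0.  0. ] w 0.154
```

```bash
python3 -m crank '{"claw":[-1,-1,-1,-1,-1],"linear":[[0.02,0.02,0],[0.04,0.04,0],[0.05,0.05,0],[0.06,0.06,0],[0.06,0.06,0]],"twist":[0,0,0,0,0]}'; python3 - <<'E'
from h import *
f=grab("wrist");P=cloud(f);im=f["image"];cv2.imwrite("pics/e.png",im)
hsv=cv2.cvtColor(im,cv2.COLOR_BGR2HSV)
b=(np.hypot(P[...,0]-536,P[...,1]-163)<80)&(P[...,2]>8)&(P[...,2]<90)
print("all",cv2.minAreaRect(P[b][:,:2].astype(np.float32)))
g=b&(hsv[...,1]>90)&(hsv[...,0]>12)&(hsv[...,0]<30)&(P[...,2]>66)
print("gold",g.sum(),cv2.minAreaRect(P[g][:,:2].astype(np.float32)),P[g].mean(0),P[g][:,2].max())
a=np.radians(20.2);ex=np.array([np.cos(a),np.sin(a)]);ey=np.array([-ex[1],ex[0]])
q=P[g][:,:2]-[536.5,163.6]
m=P[g][:,2]>72
print("gx hist",np.histogram(q@ex,bins=np.arange(-20,20,1.5)), "top",np.percentile((q@ex)[m],[2,50,98]),"gy",np.percentile(q@ey,[1,99]))
E
python3 go.py 534 162.5 190 20
```

```text
time: 4.0
ee_pos: [548.1, 92.1, 189.3]
ee_rot: [[-0.346, 0.938, -0.006], [0.938, 0.346, 0.001], [0.003, -0.005, -1.0]]
wrist_force: [-0.1, -0.0, -1.3]
grip_width: 0.157
all ((535.1166381835938, 164.87063598632812), (130.51675415039062, 69.5929183959961), 20.295854568481445)
gold 1171 ((533.4517211914062, 164.082275390625), (21.31305503845215, 41.966915130615234), 20.30880355834961) [533.31769271 164.41380105  74.69577115] 78.9562333122752
gx hist (array([  0,   0,   0,   0, 110,  81,  90, 104, 110,  54,   0,   0,   5,
       120, 111, 111, 111, 103,  61,   0,   0,   0,   0,   0,   0,   0]), array([-20. , -18.5, -17. , -15.5, -14. , -12.5, -11. ,  -9.5,  -8. ,
        -6.5,  -5. ,  -3.5,  -2. ,  -0.5,   1. ,   2.5,   4. ,   5.5,
         7. ,   8.5,  10. ,  11.5,  13. ,  14.5,  16. ,  17.5,  19. ])) top [-13.35775537   0.22722896   7.61739527] gy [-19.16199023  21.73859323]
lin [0.0724, 0.012, -0.0006] twist 0.0031 pos [547.7  90.4 189.3] yaw 20.18 t 4.05 F [-0.7 -0.  -0.3] w 0.153
```

View pics/e.png

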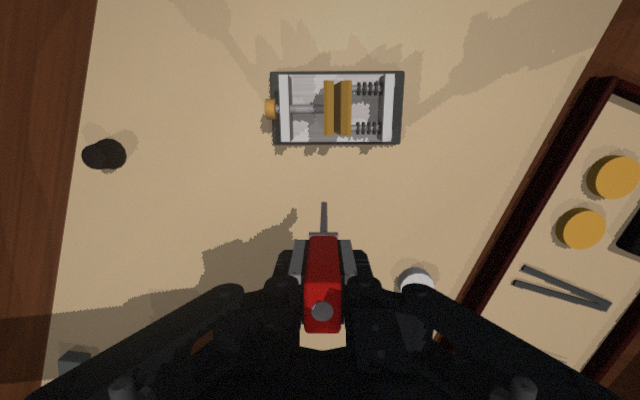

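The wrist view shows the gauge plates at (328,108) and (344,108), thumbscrew at (270,110) on the left (-x) and springs on the right. The blade at (323,205) is straight under the handle. Gap centre ≈ (533.5,164.1), yaw 20.3°.

```bash
python3 -m crank '{"claw":[-1,-1,-1,-1,-1],"linear":[[0.025,0.004,0],[0.05,0.008,0],[0.065,0.011,0],[0.072,0.012,0],[0.072,0.012,0]],"twist":[-0.002,-0.002,-0.002,-0.002,-0.002]}'; python3 -m crank '{"claw":[-1,-1],"linear":[[0,0,0],[0,0,0]],"twist":[0,0]}'; python3 go.py 534.2 162.3 156 20.3
```

```text
time: 4.47
ee_pos: [533.4, 162.6, 189.1]
ee_rot: [[-0.348, 0.937, -0.008], [0.937, 0.348, 0.0], [0.003, -0.007, -1.0]]
wrist_force: [-0.7, -1.4, -0.2]
grip_width: 0.157
time: 4.63
ee_pos: [533.5, 160.6, 188.7]
ee_rot: [[-0.347, 0.938, -0.008], [0.938, 0.347, -0.001], [0.002, -0.008, -1.0]]
wrist_force: [0.9, 0.5, -0.9]
grip_width: 0.158
lin [0.0013, 0.0015, 0.0327] twist -0.0004 pos [533.5 160.6 188.7] yaw 20.28 t 4.6333 F [ 0.9  0.5 -0.9] w 0.158
```

```bash
python3 -m crank '{"claw":[-1,-1,-1,-1,-1],"linear":[[0.001,0.0015,0.01],[0.001,0.0015,0.02],[0.001,0.0015,0.03],[0.001,0.0015,0.031],[0.001,0.0015,0.031]],"twist":[0,0,0,0,0]}'; python3 - <<'E'
from h import *
ims=[]
for n,c in(("side",(250,370,90,200)),("wrist",(240,400,120,266))):
    f=grab(n);P=cloud(f);im=f["image"]; ims.append(cv2.resize(im[c[2]:c[3],c[0]:c[1]],(400,366)))
    hsv=cv2.cvtColor(im,cv2.COLOR_BGR2HSV)
    a=np.radians(20.3);ex=np.array([np.cos(a),np.sin(a)]);ey=np.array([-ex[1],ex[0]])
    s=manip.get_obs(); q=P-[*s["ee_pos"][:2],0]; gx=q[...,:2]@ex; gy=q[...,:2]@ey
    near=(np.abs(gx)<18)&(np.abs(gy)<26)
    gold=near&(hsv[...,1]>90)&(hsv[...,0]>12)&(hsv[...,0]<30)&(P[...,2]>68)&(P[...,2]<82)
    bl=near&(P[...,2]>84)&(P[...,2]<144)&(hsv[...,1]<90)&(np.abs(gx)<6)&(np.abs(gy)<14)
    for k,m in(("gold",gold),("blade",bl)):
        if m.sum()>8: print(n,k,m.sum(),"gx",np.round(np.percentile(gx[m],[1,25,50,75,99]),1),"gy",np.round(np.percentile(gy[m],[1,50,99]),1),"z",np.round(np.percentile(P[m][:,2],[1,50,99]),1))
cv2.imwrite("pics/f.png",np.hstack(ims))
E
python3 go.py 534.2 162.3 136 20.3
```

```text
time: 5.05
ee_pos: [533.7, 161.6, 156.3]
ee_rot: [[-0.346, 0.938, -0.01], [0.938, 0.346, -0.001], [0.002, -0.01, -1.0]]
wrist_force: [0.1, -0.8, 0.2]
grip_width: 0.154
side gold 121 gx [-11.3  -9.3  -3.7   5.1  10.9] gy [-19.4  -3.9  24.1] z [68.6 73.3 78.2]
side blade 116 gx [-3.8 -2.3 -1.7 -0.8  2. ] gy [-6.8 -1.8 10.2] z [ 87.6 116.9 142.6]
wrist gold 1192 gx [-11.2  -7.3   2.3   6.7  10.5] gy [-18.3   4.1  23.1] z [68.3 75.  77.9]
wrist blade 189 gx [-2.  -1.1  0.   0.8  1.9] gy [7.2 7.8 8.4] z [ 86.4 120.5 143.9]
lin [0.0002, 0.0001, 0.0217] twist -0.0002 pos [534.4 162.1 157.7] yaw 20.29 t 5.15 F [-0.   0.6  0.1] w 0.151
```

View pics/f.png

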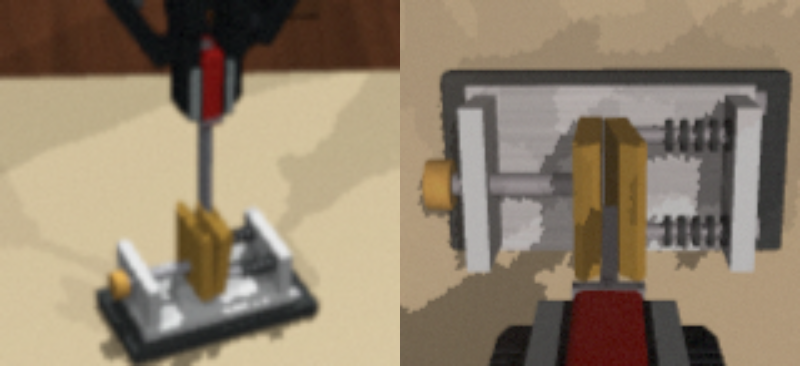

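The blade (left, (205,150)–(205,210)) stands over the lips. In the wrist view it is centred between the plates at (608,240). In numbers, gold spans gx -11.2..10.5 and the blade -2..2. Aligned, so I'm descending.

```bash
python3 -m crank '{"claw":[-1,-1,-1,-1,-1],"linear":[[0,0,0.005],[0,0,0.011],[0,0,0.017],[0,0,0.021],[0,0,0.021]],"twist":[0,0,0,0,0]}'; python3 go.py 534.4 162.2 126 20.3;  python3 -m crank '{"claw":[-1,-1,-1,-1,-1],"linear":[[0,0,0.001],[0,0,0.002],[0,0,0.004],[0,0,0.004],[0,0,0.004]],"twist":[0,0,0,0,0]}';python3 go.py 534.4 162.2 126 20.3
```

```text
time: 5.57
ee_pos: [533.6, 161.9, 135.4]
ee_rot: [[-0.347, 0.938, -0.01], [0.938, 0.347, -0.001], [0.002, -0.01, -1.0]]
wrist_force: [-0.8, 0.1, -1.0]
grip_width: 0.16
lin [-0.0, 0.001, 0.0094] twist -0.0002 pos [533.6 161.9 135.4] yaw 20.29 t 5.5667 F [-0.8  0.1 -1. ] w 0.16
time: 5.98
ee_pos: [533.5, 161.9, 131.4]
ee_rot: [[-0.347, 0.938, -0.01], [0.938, 0.347, -0.001], [0.002, -0.01, -1.0]]
wrist_force: [-1.2, 0.1, -0.6]
grip_width: 0.159
lin [-0.0, 0.001, 0.0054] twist -0.0001 pos [533.5 161.9 131.4] yaw 20.29 t 5.9833 F [-1.2  0.1 -0.6] w 0.159
```

```bash
python3 -m crank '{"claw":[-1,-1,-1,-1,-1],"linear":[[0,0,0.001],[0,0,0.002],[0,0,0.004],[0,0,0.004],[0,0,0.004]],"twist":[0,0,0,0,0]}'
python3 -m crank '{"claw":[-1,-1,-1,-1,-1],"linear":[[0,0,0.001],[0,0,0.002],[0,0,0.004],[0,0,0.004],[0,0,0.004]],"twist":[0,0,0,0,0]}'; python3 go.py 534.4 162.2 126 20.3
```

```text
time: 6.4
ee_pos: [533.4, 161.8, 127.3]
ee_rot: [[-0.347, 0.938, -0.01], [0.938, 0.347, -0.001], [0.002, -0.01, -1.0]]
wrist_force: [-0.8, -0.3, -0.8]
grip_width: 0.158
time: 6.82
ee_pos: [533.3, 161.8, 123.2]
ee_rot: [[-0.347, 0.938, -0.01], [0.938, 0.347, -0.001], [0.002, -0.01, -1.0]]
wrist_force: [0.7, -0.7, -0.8]
grip_width: 0.154
lin [-0.0, 0.0012, -0.0029] twist -0.0 pos [533.3 161.8 123.2] yaw 20.3 t 6.8167 F [ 0.7 -0.7 -0.8] w 0.154
```

```bash
python3 -m crank '{"claw":[-1,-1,-1,-1,-1],"linear":[[0,0,0.001],[0,0,0.002],[0,0,0.003],[0,0,0.003],[0,0,0.003]],"twist":[0,0,0,0,0]}'
cat > m.py <<'E'
import sys;from h import *
F=[]
for i in range(4):
    s=manip.get_obs();F.append(s["wrist_force"])
    f=grab("wrist")
    P=cloud(f);im=f["image"]
    hsv=cv2.cvtColor(im,cv2.COLOR_BGR2HSV)
    a=np.radians(20.3);ex=np.array([np.cos(a),np.sin(a)]);ey=np.array([-ex[1],ex[0]])
    q=P[...,:2]-[533.5,162]; gx=q@ex; gy=q@ey
    g=(np.abs(gx)<20)&(np.abs(gy)<28)&(hsv[...,1]>90)&(hsv[...,0]>12)&(hsv[...,0]<30)&(P[...,2]>68)&(P[...,2]<82)
    far=g&(gy>12)
    h,e=np.histogram(gx[far],bins=np.arange(-14,16,.5))
    nz=e[:-1][h>2]; gaps=[(e0+.5,e1) for e0,e1 in zip(nz[:-1],nz[1:]) if e1-e0>1]
    r=masks(f)["red"]&(np.abs(gx)<30)&(np.abs(gy)<30)
    print("gold gx",np.round(np.percentile(gx[far],[.5,99.5]),2),"gap",gaps,"red top-TCP",np.round(np.percentile(P[r][:,2],97)-s["ee_pos"][2],1),"tcp",np.round(s["ee_pos"],1))
cv2.imwrite(sys.argv[1],im); print("F",np.round(np.mean(F,0),2),s["time"])
E
python3 m.py pics/g.png
```

```text
time: 7.23
ee_pos: [533.4, 161.9, 120.3]
ee_rot: [[-0.347, 0.938, -0.01], [0.938, 0.347, -0.001], [0.002, -0.01, -1.0]]
wrist_force: [0.5, 1.0, 4.6]
grip_width: 0.157
gold gx [-9.8  12.38] gap [(np.float64(-2.0), np.float64(4.0))] red top-TCP 45.7 tcp [533.4 161.9 120.3]
gold gx [-9.87 12.33] gap [(np.float64(-2.0), np.float64(4.0))] red top-TCP 45.7 tcp [533.4 161.9 120.3]
gold gx [-9.86 12.34] gap [(np.float64(-2.0), np.float64(4.0))] red top-TCP 45.7 tcp [533.4 161.9 120.3]
gold gx [-9.87 12.29] gap [(np.float64(-2.0), np.float64(4.0))] red top-TCP 45.6 tcp [533.4 161.8 120.3]
F [-0.17  0.68  4.02] 7.3833
```

View pics/g.png

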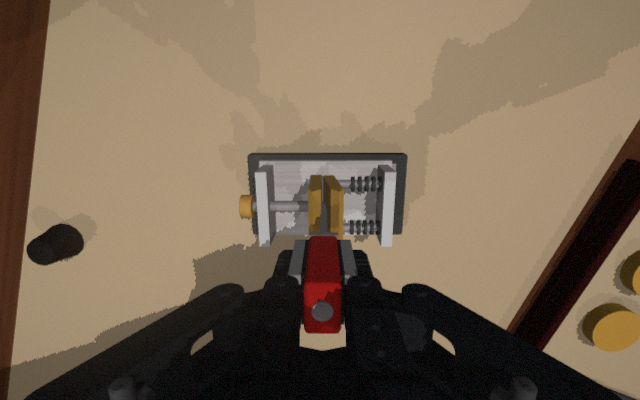

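The plates at (318,200) and (335,200) have the blade between them with nothing else touching. First touch came at TCP z≈121–123.

```bash
for i in 1 ; do python3 -m crank '{"claw":[-1,-1,-1,-1,-1],"linear":[[0,0,0.001],[0,0,0.002],[0,0,0.003],[0,0,0.004],[0,0,0.004]],"twist":[0,0,0,0,0]}'; done
python3 m.py pics/h.png | tail -2
```

```text
time: 7.85
ee_pos: [533.5, 162.0, 116.5]
ee_rot: [[-0.347, 0.938, -0.01], [0.938, 0.347, -0.001], [0.002, -0.009, -1.0]]
wrist_force: [-0.5, -0.1, 5.8]
grip_width: 0.161
gold gx [-9.5  12.87] gap [(np.float64(-2.0), np.float64(4.5))] red top-TCP 45.7 tcp [533.5 162.  116.5]
F [-0.04  0.17  5.14] 8.0
```

```bash
python3 -m crank '{"claw":[-1,-1,-1,-1,-1],"linear":[[0,0,0.001],[0,0,0.002],[0,0,0.003],[0,0,0.004],[0,0,0.004]],"twist":[0,0,0,0,0]}' | sed -n '2p;4p'
python3 m.py pics/i.png | tail -2
python3 -m crank '{"claw":[-1,-1,-1,-1,-1],"linear":[[0,0,0.001],[0,0,0.002],[0,0,0.003],[0,0,0.003],[0,0,0.003]],"twist":[0,0,0,0,0]}' | sed -n '2p;4p'
python3 m.py pics/j.png | tail -2
```

```text
ee_pos: [534.0, 162.2, 113.0]
wrist_force: [-0.4, 0.2, 6.6]
gold gx [-8.82 13.84] gap [(np.float64(-1.0), np.float64(5.5))] red top-TCP 45.7 tcp [533.9 162.1 113. ]
F [-0.34  0.33  7.35] 8.6167
ee_pos: [534.5, 162.4, 110.8]
wrist_force: [0.6, 0.4, 9.6]
gold gx [-8.56 14.4 ] gap [(np.float64(-0.5), np.float64(6.5))] red top-TCP 45.7 tcp [534.5 162.4 110.9]
F [0.63 0.22 9.85] 9.2333
```

```bash
cat > w.py <<'E'
from h import *
a=np.radians(20.3);ex=np.array([np.cos(a),np.sin(a)]);ey=np.array([-ex[1],ex[0]])
f=grab("wrist");P=cloud(f);hsv=cv2.cvtColor(f["image"],cv2.COLOR_BGR2HSV);s=manip.get_obs()
q=P[...,:2]-s["ee_pos"][:2];gx=q@ex;gy=q@ey
g=(np.abs(gx)<18)&(np.abs(gy)<26)&(hsv[...,1]>90)&(hsv[...,0]>12)&(hsv[...,0]<30)&(P[...,2]>66)&(P[...,2]<82)
g1=g&(P[...,2]>68); p=np.percentile(gx[g1],[1,99]);print("p1-99",p,p[1]-p[0], "gy",np.percentile(gy[g1],[1,99]))
print("rect",cv2.minAreaRect(P[g][:,:2].astype(np.float32)), "sides",gx[g][gx[g]<1].mean(),gx[g][gx[g]>1].mean())
E
python3 w.py; python3 go.py 534.4 162.2 109 20.3
```

```text
p1-99 [-9.54846468 13.47291047] 23.021375146032344 gy [-4.5752344  22.97596555]
rect ((533.40869140625, 171.30325317382812), (23.375438690185547, 28.873708724975586), 20.629531860351562) sides -5.666135725932497 9.487934146450332
lin [-0.0002, -0.0002, 0.0018] twist -0.0 pos [534.5 162.4 110.8] yaw 20.3 t 9.3333 F [ 0.  -0.7  8.4] w 0.156
```

```bash
python3 -m crank '{"claw":[-1,-1,-1,-1,-1],"linear":[[0,0,0.001],[0,0,0.002],[0,0,0.002],[0,0,0.002],[0,0,0.002]],"twist":[0,0,0,0,0]}' | sed -n '2p;4p'
python3 m.py pics/k.png | tail -2; python3 w.py
```

```text
ee_pos: [535.3, 162.8, 109.8]
wrist_force: [-0.4, -0.5, 9.9]
gold gx [-7.65 15.13] gap [(np.float64(0.5), np.float64(7.0))] red top-TCP 45.8 tcp [535.2 162.7 109.8]
F [ 0.47 -0.19 10.09] 9.9
p1-99 [-9.66574273 13.37663235] 23.042375082847805 gy [-3.99368365 22.93737915]
rect ((533.9173583984375, 171.7977752685547), (23.39262580871582, 28.49667739868164), 20.253786087036133) sides -5.8976223090504005 9.20829303206217
```

```bash
python3 -m crank '{"claw":[-1,-1,-1,-1,-1],"linear":[[0,-0.001,0.001],[0,-0.001,0.002],[0,-0.001,0.002],[0,-0.001,0.002],[0,-0.001,0.002]],"twist":[0,0,0,0,0]}' | sed -n '2,4p'
python3 m.py pics/l.png | tail -4; python3 w.py; python3 go.py 534.4 162.2 109 20.3
```

```text
ee_pos: [535.1, 162.7, 108.8]
ee_rot: [[-0.347, 0.938, -0.004], [0.938, 0.347, 0.0], [0.002, -0.003, -1.0]]
wrist_force: [0.3, -0.6, 10.6]
gold gx [-7.67 15.17] gap [(np.float64(0.5), np.float64(7.0))] red top-TCP 45.8 tcp [535.1 162.8 108.9]
gold gx [-7.64 15.14] gap [(np.float64(0.5), np.float64(7.0))] red top-TCP 45.8 tcp [535.1 162.8 108.8]
gold gx [-7.61 15.14] gap [(np.float64(0.5), np.float64(7.0))] red top-TCP 45.8 tcp [535.1 162.8 108.8]
F [-0.34 -0.27 10.52] 10.5667
p1-99 [-9.59210724 13.47002316] 23.06213039891 gy [-3.77917076 22.87828957]
rect ((533.8601684570312, 171.989990234375), (23.388418197631836, 28.01324462890625), 20.21737289428711) sides -5.843822538234285 9.433554214563976
lin [-0.0003, -0.0009, -0.0001] twist -0.0001 pos [535.2 162.8 108.9] yaw 20.3 t 10.6667 F [-0.6 -0.2 10.9] w 0.157
```

View pics/l.png

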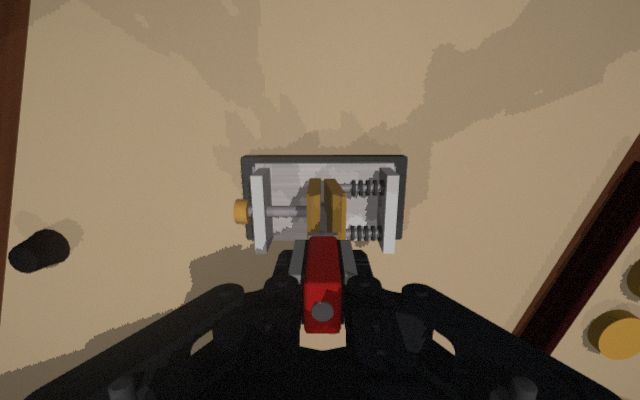

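The blade sits between the plates at (313,208) and (336,208), with the handle still in the jaws. The pose stayed at z≈108.8–108.9 across several readings, with a net push of about 11 N. Handing in.

```bash
python3 - <<'E'
from h import *
s=manip.get_obs();print(np.round(s["joint_velocities"],3),s["ee_pos"],s["wrist_force"],s["grip_width"],s["time"]);print(finish_job())
E
```

```text
[-0.001 -0.002 -0.002 -0.001  0.    -0.     0.002] [535.15598612 162.76642375 108.873134  ] [-0.60520743 -0.22146731 10.88275738] 0.15658247835841332 10.6667
the job is handed in; nothing more can be done
None
```

I drew the red feeler straight up out of the stand and slid its blade down between the gold plates. I handed the job in at 10.7 s with the gripper still holding the handle, motionless. The yellow and blue feelers were still seated in the stand when I looked just after the lift. I did not look at them again.

**At hand-in:**
- The tool was steady at z ≈ 108.9 mm, with near-zero joint speeds and no slip of the handle in the jaws.
- The upward force was about 10.5–10.9 N, or about 11 N net of the -0.8 N reading before contact. That is inside the 8–13 N expected at 2 mm.

**How far the sprung plate moved:** my estimates disagree, so I put it at about 1.9 mm, give or take 0.4 mm.

| Estimate | Plate pushed back |
|---|---|
| Depth past first touch (about 19 mm, extrapolated from the force) | about 1.9 mm |
| Width over the plates, bounding rectangle | about 2.1 mm |
| Width over the plates, percentile measure | about 1.35 mm |

**Other things that did not agree:**
- The force jumped by about 5 N at z ≈ 120–123 mm instead of growing steadily from first touch, so the touch point itself is uncertain by several mm.
- The arm drifted about 2 mm sideways during the push. The floating head moved with it, and side forces stayed at about 1 N or less.
- I closed the gripper about 2 mm off the planned spot. It still took hold of the handle squarely.

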